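Unpile the drilled lock parts into their kit trays

ROBOT

A 6-joint arm with a two-finger parallel gripper is mounted at the origin on the work surface. World frame = base frame: x ahead of the robot, y to its left, z up, the work surface at z = 0. Lengths are in m, angles in rad, forces in N, time in s.
With the tool pointing down it reaches from about 0.3 to 0.875 m from the base axis. Payload 6.4 kg.
Tool frame: the origin (TCP) lies midway between the tips of the shut fingers; the grasp point (between the pads) lies 19 mm behind it (ctrl.tcp_to_grasp is the distance from the TCP to the grasp point, in m); z points along the fingers, y is the direction in which the jaws open and shut (so a half turn about z gives the same grasp; the last joint's range is limited). The gripper opens to 85 mm and grips with 20 to 120 N. Pads are 22 mm wide; open, the fingers measure 114 mm over their backs; the gripper's body (76 mm by 85 mm) begins 54 mm behind the grasp point. The pads swing forward as they close: fully open they stand 13 mm farther back than shut.
Start: joints at [1.051, 0.181, 1.607, -0, 1.354, -0.206], TCP at [0.177, 0.547, 0.197] pointing down, gripper open.
Joint ranges: [-2.99, 2.99], [-0.89, 2.07], [0.3, 2.58], [-1.14, 4.28], [0, 2.63], [-3.12, 3.12]. Speed limits (rad/s): [2.57, 2.57, 3.01, 3.14, 3.14, 3.14].

INTERFACE

Orientations are given as a unit quaternion [w, x, y, z].
In Python, from bench import monitor, imaging, order, spotter, ctrl gives the robot as it stands.
- The arm moves only by the shell command python3 -m pendant 'ROWS'. ROWS is JSON, a list that holds one entry, the list of rows, each a list of 5 numbers: the shift along the world's x, y, z in mm, then the turn about the world's z in degrees, then the finger opening in mm, from 0 to 85.4. A call has 1 to 8 rows; each row shifts and turns the commanded pose from where the row before left it; what a row does not reach is not made up. A row lasts 1/8 s, in which the tool goes at most 62.5 mm and 10.7 degrees, less where a joint would pass 70% of its speed; a pose out of reach is approached as far as the arm can. A call with a gripper value outside its range is refused whole. The fingers move at their own pace and stop on an object; the grip force is fixed at half the most. Time passes only in rows, so rows that do not move let the fingers close. It gives the time, the measured TCP pose, the force and the opening at its end, in the units of the state.
- monitor.get_obs(): the state, without advancing time (a new reading comes with each control period).
- imaging.camera(name): name is "scene" or "top" or "wrist"; returns a dict with "img" (420x560x3 uint8, red, green, blue), "vfov" (degrees; the focal length in pixels is half the picture's height over the tangent of half this angle, whatever the lens; pixels are square), "cx", "cy" (the principal point, pixels), "origin" and "orientation" of the camera in the world. Camera axes: x right, y down, z forward; pixel columns grow to the right and rows downward; lengths in m; the calibration is good to about 2 mm. A picture is of the moment at which its call begins. There is no depth.
- order.hand_in(): hands the job in, once; it reports no verdict.
Trained networks look in the newest picture that a camera, given by its name, has taken for a name from the list of things; names that differ only in an ending like _2 or _b are one class to them, and where a whole thing is asked for, a point or a joint stands for the part that bears it (a point fixed in the world has none). Each returns a list of dicts, best first, with "confidence" (0 to 1); they miss things now and then, are a little off and sometimes report something else, mostly with a low value. They report only what shows in the picture. A call takes as long as a camera call. They do not tell look-alikes from the thing itself.
- spotter.recognise(camera, thing): "at" ([x, y, z] in m, in the coordinates of the camera as it stood for that picture, good to about 4 mm: the middle of the surface that is visible of it).
- spotter.tip_of(camera, thing): "at" ([x, y, z] in m, in the coordinates of the camera as it stood for that picture, good to about 4 mm: a listed point, or the origin of a listed thing).
The state is a dict: "time_s": time; "q": joint angles; "dq": joint speeds; "joint_efforts": joint torques, N m; "eef_pos": TCP position; "eef_rot": TCP orientation; "wrist_force": force on the tool from outside, world axes, zero at the start; "torque": the same for the moment, N m; "opening": opening from 0.0 (shut) to 1.0 (fully open).
Only numpy, scipy, OpenCV 4.12 (cv2) and the standard library are available. Lean on these libraries where they do the work, as an engineer would, in place of code of your own. Each camera call takes 0.05 s, during which the arm holds its last target. There are 200 camera calls.

TASK

Take the pile of freshly drilled lock parts apart from the top down, one part at a time without shifting the rest of the pile, and set each part (not dropping it) into the kit tray of its own colour: flat on the tray's floor, lined up with it, and let go. Leave the coffee cup and the cordless drill where they are.

Things in the scene. Friction and masses are not known exactly. Their poses are not given: they have to be found in the camera images.
- latch: Green-painted metal latch block with a round brass lock cylinder in its top, on top of the pile: 32 mm wide (x), 48 mm long (y), 30 mm tall, about 0.18 kg. Origin at the centre of its underside, x across its width, y along its length, z up (top face at z = 30 mm). Loose, gripped from above across its width. Belongs in the green tray.
- guide: Red plastic drill guide with two steel bushes in its top, under the latch block: 40 mm wide (x), 86 mm long (y), 30 mm tall, about 0.12 kg. Origin at the centre of its underside, x across its width, y along its length, z up (top face at z = 30 mm). Loose, gripped from above across its width. Belongs in the red tray.
- packer: Yellow plastic packing block, under the drill guide: 48 mm wide (x), 126 mm long (y), 30 mm tall, about 0.16 kg. Origin at the centre of its underside, x across its width, y along its length, z up (top face at z = 30 mm). Loose, gripped from above across its width. Belongs in the yellow tray.
- channel: Blue steel U-channel, open side down with a closed flat top, at the bottom of the pile on the table: 58 mm wide (x) over the outside of its two 5 mm flanges, 170 mm long (y), 30 mm tall, about 0.45 kg. Origin at the centre of its underside, x across its width, y along its length, z up (top face at z = 30 mm). Loose, gripped from above across its width. Belongs in the blue tray.
- tray_green: Shallow fixed kit tray with a green floor and a black rim, for the latch: inside 48 mm wide (x) and 64 mm long (y), 8 mm larger than its part on every side; floor 4 mm above the table, rim 5 mm thick and 10 mm above the table. Origin at the centre of its underside, at table height; x across its width, y along its length, z up. Does not move.
- tray_red: Shallow fixed kit tray with a red floor and a black rim, for the guide: inside 56 mm wide (x) and 102 mm long (y), 8 mm larger than its part on every side; floor 4 mm above the table, rim 5 mm thick and 10 mm above the table. Origin at the centre of its underside, at table height; x across its width, y along its length, z up. Does not move.
- tray_yellow: Shallow fixed kit tray with a yellow floor and a black rim, for the packer: inside 64 mm wide (x) and 142 mm long (y), 8 mm larger than its part on every side; floor 4 mm above the table, rim 5 mm thick and 10 mm above the table. Origin at the centre of its underside, at table height; x across its width, y along its length, z up. Does not move.
- tray_blue: Shallow fixed kit tray with a blue floor and a black rim, for the channel: inside 74 mm wide (x) and 186 mm long (y), 8 mm larger than its part on every side; floor 4 mm above the table, rim 5 mm thick and 10 mm above the table. Origin at the centre of its underside, at table height; x across its width, y along its length, z up. Does not move.
- cup: Bystander: black paper coffee cup, 82 mm across at the rim, 100 mm tall, standing on the right of the work. Origin at the centre of its foot. Leave alone.
- drill: Bystander: dark teal cordless drill lying on its side to the left, about 190 mm (x) by 220 mm (y), 66 mm tall, 1.4 kg. Origin on the table under it, with its middle 55 mm along x and 35 mm along y from there. Leave alone.
Mind the look-alikes: they are no part of the job. Of the things like the guide, leave any that is green; of the rest the larger one is meant.

How it is judged:
On the way, in this order (a step that is already met when the one before it is completed fails the run):
1. the latch lies released in the green tray, the rest of the pile still within 20 mm of where it stood (horizontal distance between latch and tray_green below 0.014 m and height (world z) of latch below 0.0075 m and angle between latch's own z axis and vertical below 0.1 rad and angle between the x axis of latch and the x axis of tray_green, either way round below 0.26 rad and contact force between the fingers and latch below 0.1 N and distance of each of guide, packer, channel from where it was at the start of the episode below 0.02 m), for 0.2 s.
2. the guide lies released in the red tray, the rest of the pile still within 20 mm of where it stood (horizontal distance between guide and tray_red below 0.014 m and height (world z) of guide below 0.0075 m and angle between guide's own z axis and vertical below 0.1 rad and angle between the x axis of guide and the x axis of tray_red, either way round below 0.26 rad and contact force between the fingers and guide below 0.1 N and distance of each of packer, channel from where it was at the start of the episode below 0.02 m), for 0.2 s.
3. the packer lies released in the yellow tray, the rest of the pile still within 20 mm of where it stood (horizontal distance between packer and tray_yellow below 0.014 m and height (world z) of packer below 0.0075 m and angle between packer's own z axis and vertical below 0.1 rad and angle between the x axis of packer and the x axis of tray_yellow, either way round below 0.26 rad and contact force between the fingers and packer below 0.1 N and distance of channel from where it was at the start of the episode below 0.02 m), for 0.2 s.
4. the channel lies released in the blue tray (horizontal distance between channel and tray_blue below 0.014 m and height (world z) of channel below 0.0075 m and angle between channel's own z axis and vertical below 0.1 rad and angle between the x axis of channel and the x axis of tray_blue, either way round below 0.26 rad and contact force between the fingers and channel below 0.1 N), for 0.2 s.
At the end, for the whole second after the job is handed in: Each part lies in the tray of its colour: centre within 14 mm of the tray's centre, underside on the tray floor (less than 7.5 mm above the table), level within 0.1 rad, its length within 0.26 rad of the tray's (either way round), released and at rest (all of step 4 and horizontal distance between latch and tray_green below 0.014 m and height (world z) of each of latch, guide, packer below 0.0075 m and angle between each of latch, guide, packer's own z axis and vertical below 0.1 rad and angle between the x axis of latch and the x axis of tray_green, either way round below 0.26 rad and contact force between the fingers and latch below 0.1 N and linear speed of each of latch, guide, packer, channel below 0.02 m/s and horizontal distance between guide and tray_red below 0.014 m and angle between the x axis of guide and the x axis of tray_red, either way round below 0.26 rad and contact force between the fingers and guide below 0.1 N and horizontal distance between packer and tray_yellow below 0.014 m and angle between the x axis of packer and the x axis of tray_yellow, either way round below 0.26 rad and contact force between the fingers and packer below 0.1 N); the robot touches nothing.
It fails at once if the cup is pushed more than 30 mm or tipped (distance of cup from where it was at the start of the episode above 0.03 m or angle between cup's own z axis and vertical above 0.3 rad).
It fails at once if the cordless drill is pushed more than 30 mm (distance of drill from where it was at the start of the episode above 0.03 m).
It fails at once if a part is dropped or thrown (faster than 0.8 m/s while not held) ((linear speed of latch above 0.8 m/s and contact force between the fingers and latch below 0.1 N) or (linear speed of guide above 0.8 m/s and contact force between the fingers and guide below 0.1 N) or (linear speed of packer above 0.8 m/s and contact force between the fingers and packer below 0.1 N) or (linear speed of channel above 0.8 m/s and contact force between the fingers and channel below 0.1 N)).
It also fails if it takes over 128 s, if anything falls off the work surface, if the arm or the gripper's body presses on something with over 40 N, if the wrist force passes 120 N, or if a joint passes its speed limit or range.

## Working session

There is one attempt and no reset: what is moved stays moved. The work goes in short steps, Python scripts to look and compute and a shell command to move; the robot and the scene stay as the last step left them, time stands still between calls to the robot, and variables do not carry over. Pictures are saved under pics/ and viewed, about 12 in all and at most 16, crops included, and the job is handed in when it is done.

```bash
mkdir -p pics; ls; cat > h.py <<'E'
import numpy as np, cv2
from scipy.spatial.transform import Rotation as R
from bench import monitor, imaging, order, spotter, ctrl
def rot(q): return R.from_quat([q[1],q[2],q[3],q[0]]).as_matrix()
def cam(n):
    c=imaging.camera(n); c['f']=c['img'].shape[0]/2/np.tan(np.radians(c['vfov'])/2); c['R']=rot(c['orientation']); c['o']=np.array(c['origin']); return c
def w(c,p): return c['o']+c['R']@np.array(p)
def px(c,P):
    p=c['R'].T@(np.array(P)-c['o']); return np.array([c['cx']+c['f']*p[0]/p[2], c['cy']+c['f']*p[1]/p[2]])
def ray(c,u,v,z):
    d=c['R']@np.array([(u-c['cx'])/c['f'],(v-c['cy'])/c['f'],1]); return c['o']+d*(z-c['o'][2])/d[2]
def save(c,name): cv2.imwrite('pics/'+name,cv2.cvtColor(c['img'],cv2.COLOR_RGB2BGR))
E
python3 - <<'E'
from h import *
o=monitor.get_obs(); print(o['eef_pos'],o['eef_rot'],o['opening'])
for n in ['scene','top']:
    c=cam(n); save(c,n+'0.png'); print(n,c['o'],c['R'].round(2).tolist(),c['f'],c['cx'],c['cy'])
    for t in ['latch','guide','packer','channel','tray_green','tray_red','tray_yellow','tray_blue','cup','drill']:
        for f in ['recognise','tip_of']:
            for d in getattr(spotter,f)(n,t)[:4]:
                P=w(c,d['at']); print(t,f,P.round(3),px(c,P).round(),round(d['confidence'],2))
E
```

```text
pics
[0.17716178 0.54638885 0.19648317] [-3.10552079e-04  1.56249327e-01  9.87717255e-01 -8.21408228e-04] 1.0001169238304433
scene [0.90093837 0.40929181 0.94571735] [[-0.74, 0.55, -0.39], [0.68, 0.62, -0.4], [0.02, -0.56, -0.83]] 384.4725670481328 276.40503384781374 203.13875998362195
latch recognise [0.478 0.318 0.124] [380. 277.] 0.6
latch tip_of [0.471 0.315 0.092] [377. 280.] 0.69
guide recognise [0.493 0.342 0.096] [381. 293.] 0.92
guide recognise [0.349 0.305 0.022] [397. 258.] 0.65
guide recognise [0.373 0.452 0.022] [439. 304.] 0.56
guide recognise [0.478 0.318 0.124] [380. 277.] 0.2
guide tip_of [ 0.343  0.302 -0.001] [395. 260.] 0.83
guide tip_of [0.476 0.323 0.064] [376. 288.] 0.72
guide tip_of [ 0.367  0.447 -0.   ] [436. 304.] 0.58
packer recognise [0.492 0.316 0.06 ] [369. 290.] 0.77
packer tip_of [0.473 0.321 0.03 ] [373. 292.] 0.77
channel recognise [0.497 0.303 0.029] [361. 293.] 0.58
channel recognise [0.646 0.195 0.008] [288. 303.] 0.39
channel tip_of [ 0.476  0.309 -0.001] [366. 293.] 0.7
tray_green recognise [ 0.466 -0.305  0.008] [221. 154.] 0.55
tray_green tip
[... 1822 characters left out ...]
02] [356. 177.] 0.6
tray_red tip_of [0.477 0.317 0.088] [173. 224.] 0.34
tray_yellow recognise [ 0.64  -0.189  0.006] [356. 178.] 0.74
tray_yellow tip_of [ 0.64  -0.188  0.001] [356. 178.] 0.98
tray_yellow tip_of [ 0.639 -0.434  0.003] [440. 180.] 0.73
tray_yellow tip_of [0.469 0.304 0.003] [185. 232.] 0.22
tray_blue recognise [ 0.476 -0.015  0.007] [295. 232.] 0.87
tray_blue recognise [ 0.637 -0.431  0.079] [448. 174.] 0.74
tray_blue recognise [0.649 0.189 0.005] [228. 172.] 0.41
tray_blue tip_of [ 0.475 -0.016 -0.001] [296. 233.] 0.64
cup recognise [ 0.64  -0.433  0.082] [450. 173.] 0.97
cup tip_of [ 0.641 -0.438 -0.001] [441. 180.] 0.63
drill recognise [0.713 0.428 0.061] [143. 143.] 0.92
```

```bash
python3 - <<'E'
import cv2
a=cv2.imread('pics/scene0.png'); t=cv2.imread('pics/top0.png')
cv2.imwrite('pics/a1.png',cv2.resize(t[130:310,100:340],(800,600),interpolation=cv2.INTER_CUBIC))
E
```

```text
(no output)
```

View pics/top0.png

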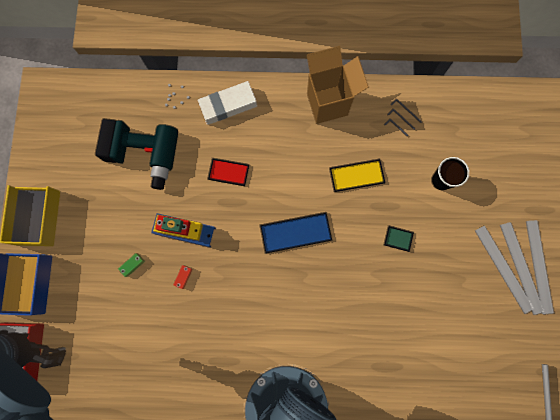

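View pics/scene0.png

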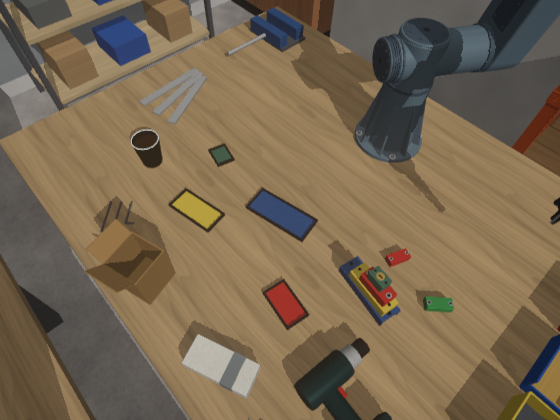

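View pics/a1.png

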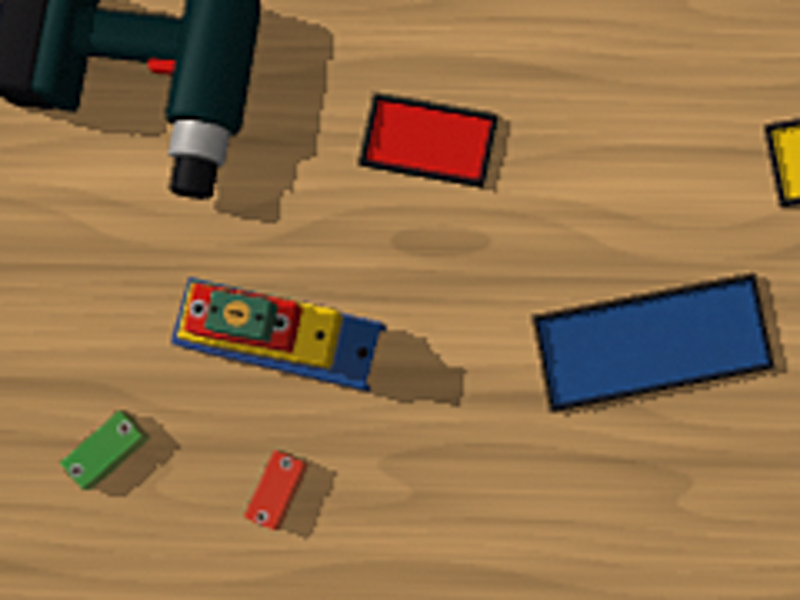

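Three pictures so far. What could pass for the guide: red with bushes in the pile (175,226), small red on the table (182,277) and small green on the table (131,265). The guide is the larger red one in the pile, under the latch with its brass cylinder at (171,224); the crop confirms this. Next I measure yaws by colour.

```bash
cat >> h.py <<'E'
HSV={'green':((70,60,30),(95,255,160)),'red':((0,170,90),(6,255,255)),'yellow':((20,150,90),(32,255,255)),'blue':((105,120,50),(120,255,255))}
def blob(c,col,P,z,rad):
    """min-area rect, in world mm on plane z, of the colour blob nearest to world point P"""
    m=cv2.inRange(cv2.cvtColor(c['img'],cv2.COLOR_RGB2HSV),*HSV[col])
    v,u=np.nonzero(m); W=np.array([ray(c,a,b,z)[:2] for a,b in zip(u,v)])
    k=np.hypot(*(W-np.array(P)[:2]).T)<rad
    m2=np.zeros_like(m); m2[v[k],u[k]]=255; m2=cv2.morphologyEx(m2,cv2.MORPH_CLOSE,np.ones((3,3)))
    n,l,s,_=cv2.connectedComponentsWithStats(m2); i=1+np.argmax(s[1:,4])
    v,u=np.nonzero(l==i); W=np.array([ray(c,a,b,z)[:2] for a,b in zip(u,v)])*1000
    (x,y),(a,b),t=cv2.minAreaRect(W.astype(np.float32))
    if a<b: a,b,t=b,a,t+90
    t=(t+90)%180-90   # direction of the long side, deg from world x
    return dict(xy=(round(x,1),round(y,1)),size=(round(a,1),round(b,1)),long_deg=round(t,1),n=len(u))
TR={'green':(.467,-.308),'red':(.647,.190),'yellow':(.646,-.189),'blue':(.475,-.013)}
E
python3 - <<'E'
from h import *
for n in ['top','scene']:
    c=cam(n)
    for k,P in TR.items(): print(n,'tray',k,blob(c,k,P,.004,.12))
    for k,P,z,r in [('green',(.476,.316),.12,.04),('red',(.474,.32),.09,.06),('yellow',(.472,.315),.06,.08),('blue',(.472,.305),.03,.11)]:
        print(n,'part',k,blob(c,k,P,z,r))
E
```

```text
top tray green {'xy': (465.3, -309.2), 'size': (65.5, 49.4), 'long_deg': 76.3, 'n': 396}
top tray red {'xy': (650.1, 187.4), 'size': (101.6, 55.5), 'long_deg': 80.9, 'n': 627}
top tray yellow {'xy': (648.6, -191.4), 'size': (142.0, 63.6), 'long_deg': -78.5, 'n': 1024}
top tray blue {'xy': (474.6, -15.2), 'size': (187.4, 74.2), 'long_deg': -77.5, 'n': 1679}
top part green {'xy': (472.0, 310.8), 'size': (50.9, 30.1), 'long_deg': 81.2, 'n': 157}
top part red {'xy': (471.6, 293.7), 'size': (40.3, 31.7), 'long_deg': -10.3, 'n': 70}
top part yellow {'xy': (474.3, 311.9), 'size': (128.9, 49.3), 'long_deg': 80.6, 'n': 285}
top part blue {'xy': (470.0, 303.9), 'size': (169.4, 56.1), 'long_deg': 78.1, 'n': 321}Traceback (most recent call last):
  File "<stdin>", line 4, in <module>
  File "h.py", line 20, in blob
    n,l,s,_=cv2.connectedComponentsWithStats(m2); i=1+np.argmax(s[1:,4])
                                                      ~~~~~~~~~^^^^^^^^^
    return _wrapfunc(a, 'argmax', axis=axis, out=out, **kwds)
    return bound(*args, **kwds)
ValueError: attempt to get argmax of an empty sequence
```

```bash
python3 -m pendant '[[[37,-29,0,-10.2,60],[37,-29,0,-10.2,60],[37,-29,0,-10.2,60],[37,-29,0,-10.2,60],[37,-29,0,-10.2,60],[37,-29,0,-10.2,60],[37,-29,0,-10.2,60],[37,-29,0,-10.2,60]]]'
cat >> h.py <<'E'
def state():
    o=monitor.get_obs(); y=rot(o['eef_rot'])[:,1]; a=np.degrees(np.arctan2(y[1],y[0])); a=(a+90)%180-90
    print('t',round(o['time_s'],2),'tcp',(np.array(o['eef_pos'])*1000).round(1),'jaw',a.round(1),'open',round(o['opening']*85.4,1),'F',np.round(o['wrist_force'],1)); return o
E
python3 - <<'E'
from h import *
state(); c=cam('wrist'); save(c,'w1.png'); print(c['o'],c['R'][:,2])
for k,P,z,r in [('green',(.473,.313),.12,.05),('red',(.474,.315),.09,.07),('yellow',(.472,.312),.06,.09),('blue',(.470,.305),.03,.12)]:
    try: print('part',k,blob(c,k,P,z,r))
    except Exception as e: print(k,e)
E
```

```text
time_s: 3.2
eef_pos: [0.4747, 0.3139, 0.1975]
eef_rot: [0.0, 0.766, 0.643, 0.0]
wrist_force: [-0.2, 1.4, 0.5]
opening: 0.702
t 3.2 tcp [474.7 313.9 197.5] jaw -9.9 open 59.9 F [-0.2  1.4  0.5]
[0.49046805 0.39564434 0.37453643] [-0.0545087  -0.31428359 -0.94776296]
part green {'xy': (477.7, 319.8), 'size': (50.3, 29.6), 'long_deg': 81.1, 'n': 1248}
part red {'xy': (479.8, 325.1), 'size': (85.9, 38.1), 'long_deg': 81.3, 'n': 1163}
part yellow {'xy': (478.6, 317.2), 'size': (126.1, 47.3), 'long_deg': 80.7, 'n': 1273}
part blue {'xy': (474.7, 307.1), 'size': (168.7, 55.8), 'long_deg': 78.4, 'n': 1256}
```

View pics/w1.png

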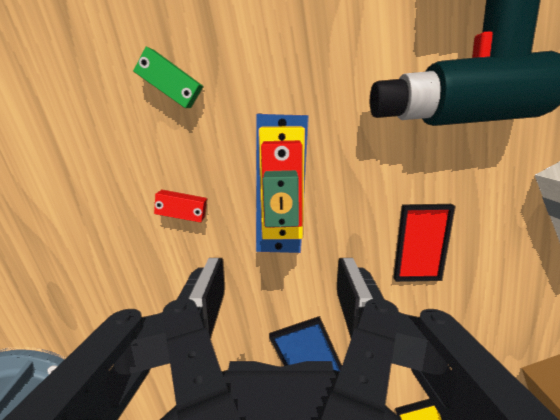

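Picture 4: the wrist view shows the pile centred between the jaws. The latch is at (281,202) and the finger midline is at column 281. The small red (180,205) and small green (168,78) look-alikes stand apart. Top and wrist disagree by about 5 mm, so I measure the trays with the same wrist geometry so that the bias cancels.

```bash
cat > tr.py <<'E'
import sys
from h import *
k=sys.argv[1]; o=state(); c=cam('wrist'); b=blob(c,k,TR[k],.004,.12); print(k,b, 'mid cols', px(c,[*(np.array(b['xy'])/1000),.004]).round())
Rt=rot(o['eef_rot']); d=np.array([*b['xy'],0])-np.array([*(np.array(o['eef_pos'])[:2]*1000),0]); print('in tool frame',(Rt.T@d).round(1))
E
python3 -m pendant '[[[44,-32,0,0,60],[44,-32,0,0,60],[44,-32,0,0,60],[43,-31,0,0,60],[0,0,0,0,60]]]' >/dev/null; python3 tr.py red
python3 -m pendant '[[[0,-47,0,2.7,60],[0,-47,0,2.7,60],[0,-47,0,2.7,60],[0,-47,0,2.7,60],[0,-47,0,2.7,60],[0,-47,0,2.7,60],[0,-47,0,2.7,60],[0,-49,0,2.6,60]]]' >/dev/null; python3 -m pendant '[[[0,0,0,0,60]]]' >/dev/null;  python3 tr.py yellow
python3 -m pendant '[[[-46,-30,0,-6.3,60],[-46,-30,0,-6.3,60],[-46,-29,0,-6.3,60],[-45,-29,0,-6.3,60],[0,0,0,0,60]]]' >/dev/null; python3 tr.py green
python3 -m pendant '[[[2,49,0,4.4,60],[2,49,0,4.4,60],[2,49,0,4.4,60],[2,49,0,4.4,60],[1,49,0,4.4,60],[1,49,0,4.2,60],[0,0,0,0,60]]]' >/dev/null; python3 tr.py blue
```

```text
t 3.88 tcp [650.7 184.9 196.5] jaw -9.8 open 60.0 F [ 0.3 -0.7 -0.3]
red {'xy': (652.4, 189.1), 'size': (102.4, 57.0), 'long_deg': 81.4, 'n': 3587} mid cols [280. 174.]
in tool frame [ 4.4  0.9 -0. ]
t 5.05 tcp [ 647.8 -192.   197.4] jaw 11.8 open 59.9 F [ 0.4  0.4 -0.3]
yellow {'xy': (651.8, -188.6), 'size': (142.4, 65.7), 'long_deg': -78.3, 'n': 5722} mid cols [282. 175.]
in tool frame [ 2.5  4.6 -0. ]
t 5.72 tcp [ 463.7 -307.5  197.6] jaw -13.4 open 59.9 F [ 0.1  0.6 -0.1]
green {'xy': (469.1, -306.5), 'size': (63.8, 49.6), 'long_deg': 76.4, 'n': 1923} mid cols [283. 176.]
in tool frame [ 2.3  5.1 -0. ]
t 6.65 tcp [475.3  -8.9 197.5] jaw 13.4 open 60.1 F [-0.3 -0.3  0.8]
blue {'xy': (478.1, -13.3), 'size': (187.2, 75.7), 'long_deg': -77.4, 'n': 8465} mid cols [280. 181.]
in tool frame [-4.9  1.7 -0. ]
```

```bash
python3 -m pendant '[[[0,46,0,-3.2,60],[0,46,0,-3.2,60],[0,46,0,-3.2,60],[0,46,0,-3.2,60],[0,46,0,-3.2,60],[0,46,0,-3.2,60],[0,48,0,-3.2,60],[0,0,0,0,60]]]' 
python3 - <<'E'
from h import *
state(); c=cam('wrist'); print(blob(c,'green',(.475,.317),.12,.05))
E
python3 -m pendant '[[[0,0,-35,0,60],[0,0,-30,0,60],[0,0,-20,0,60],[0,0,-12,0,60],[0,0,0,0,60]]]'
python3 - <<'E'
from h import *
state(); c=cam('wrist'); save(c,'w2.png')
E
```

```text
time_s: 7.7
eef_pos: [0.4751, 0.3126, 0.1971]
eef_rot: [-0.0, 0.762, 0.647, 0.0]
wrist_force: [-0.6, -0.3, 0.5]
opening: 0.703
t 7.7 tcp [475.1 312.6 197.1] jaw -9.3 open 60.0 F [-0.6 -0.3  0.5]
{'xy': (477.5, 319.7), 'size': (50.1, 29.3), 'long_deg': 81.6, 'n': 1274}
time_s: 8.38
eef_pos: [0.4753, 0.309, 0.0998]
eef_rot: [-0.0, 0.763, 0.646, -0.001]
wrist_force: [0.2, -0.1, 0.1]
opening: 0.705
t 8.38 tcp [475.3 309.   99.8] jaw -9.5 open 60.2 F [ 0.2 -0.1  0.1]
```

View pics/w2.png

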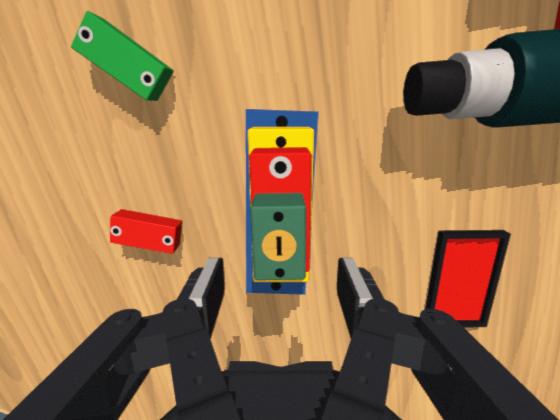

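Picture 5: latch at (279,243) between the open fingers, midline at column 280, tips at rows 258–300. I check the along-length offset by projecting the pad corners.

```bash
python3 - <<'E'
from h import *
o=state(); c=cam('wrist'); Rt=rot(o['eef_rot']); p=np.array(o['eef_pos'])
for y in (-.030,.030):
  for x in (-.011,.011):
    for z in (-.005,-.043): print((x,y,z),px(c,p+Rt@[x,y,z]).round())
print('latch top for centre guess', px(c,[.475,.315,.12]), 'by pixel', ray(c,279,238,.12))
t=c['img'][230:350,180:380]; cv2.imwrite('pics/w2c.png',cv2.cvtColor(cv2.resize(t,(800,480)),cv2.COLOR_RGB2BGR))
E
```

```text
t 8.43 tcp [475.9 309.4 100.7] jaw -9.5 open 60.3 F [ 0.  -0.5  0.8]
(-0.011, -0.03, -0.005) [232. 261.]
(-0.011, -0.03, -0.043) [221. 296.]
(0.011, -0.03, -0.005) [230. 230.]
(0.011, -0.03, -0.043) [218. 259.]
(-0.011, 0.03, -0.005) [324. 261.]
(-0.011, 0.03, -0.043) [334. 296.]
(0.011, 0.03, -0.005) [325. 230.]
(0.011, 0.03, -0.043) [336. 259.]
latch top for centre guess [274.57434333 248.33447849] by pixel [0.47869496 0.32114305 0.12      ]
```

View pics/w2c.png

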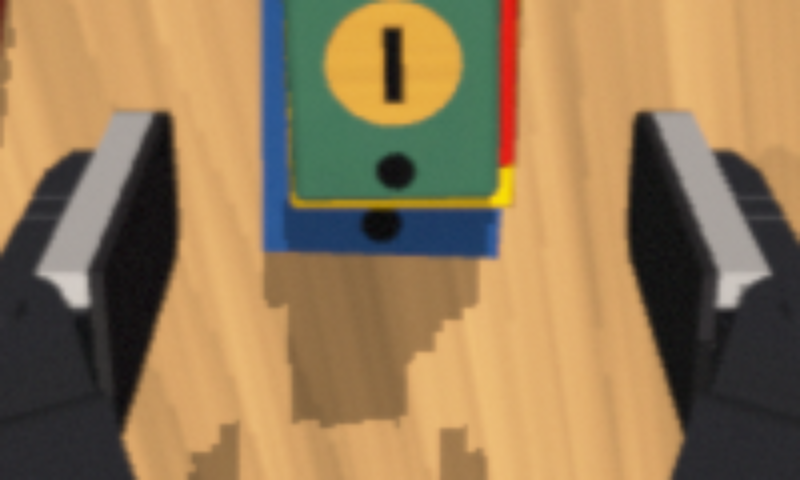

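Picture 6: the pads look farther back than projected (tips at row 258). I check their true height from the scene camera.

```bash
python3 - <<'E'
from h import *
o=state(); c=cam('scene'); Rt=rot(o['eef_rot']); p=np.array(o['eef_pos']); im=c['img'].copy()
x0,y0=px(c,p).astype(int)-[60,55]
t=cv2.resize(im[y0:y0+90,x0:x0+120],(800,600),interpolation=cv2.INTER_CUBIC); s=800/120
for q,col in [((0,0,0),(255,0,255)),((0,.03,0),(0,255,255)),((0,-.03,0),(0,255,255)),((0,.03,-.02),(255,255,255)),((0,-.03,-.02),(255,255,255)),((0,.03,-.04),(0,0,0)),((0,-.03,-.04),(0,0,0))]:
    u,v=(px(c,p+Rt@q)-[x0,y0])*s; cv2.circle(t,(int(u),int(v)),5,col,2)
cv2.imwrite('pics/s1.png',cv2.cvtColor(t,cv2.COLOR_RGB2BGR))
E
```

```text
t 8.47 tcp [476.2 309.8 101.3] jaw -9.5 open 60.0 F [-0.   0.3  0.5]
```

View pics/s1.png

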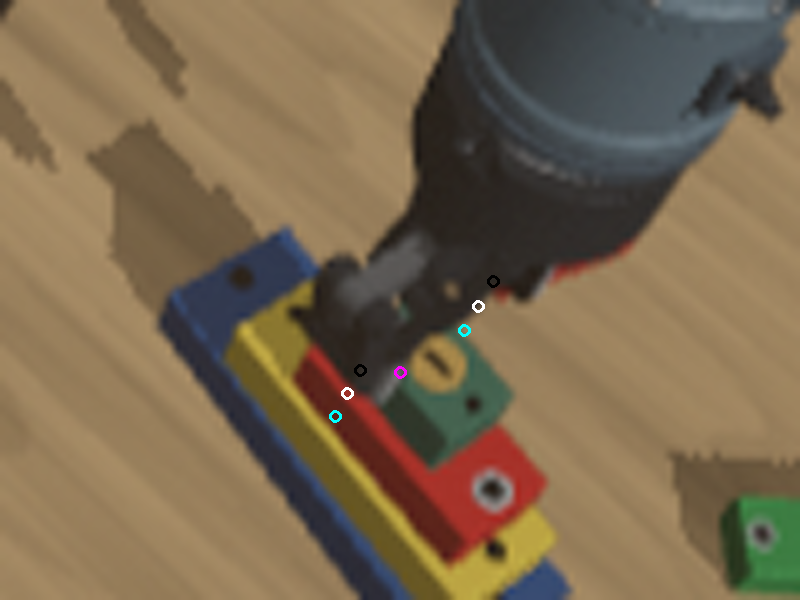

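Picture 7: the tips sit roughly 20–25 mm behind the TCP at this opening. The brass cylinder at (440,362) lies about 10 mm further +y than the jaws, which agrees with the wrist camera, so I trust the wrist measurements.

```bash
python3 -m pendant '[[[1,9,0,0,60],[0,0,-8,0,60],[0,0,0,0,60],[0,0,0,0,34],[0,0,0,0,25],[0,0,0,0,25],[0,0,0,0,25],[0,0,0,0,25]]]'; python3 - <<'E'
from h import *
o=state(); c=cam('scene'); Rt=rot(o['eef_rot']); p=np.array(o['eef_pos'])
x0,y0=px(c,p).astype(int)-[60,55]
t=cv2.resize(c['img'][y0:y0+90,x0:x0+120],(400,300),interpolation=cv2.INTER_CUBIC)
c=cam('wrist'); t2=cv2.resize(c['img'],(400,300))
cv2.imwrite('pics/s2.png',cv2.cvtColor(np.hstack([t,t2]),cv2.COLOR_RGB2BGR))
E
```

```text
time_s: 9.52
eef_pos: [0.4765, 0.3189, 0.0924]
eef_rot: [0.0, 0.763, 0.646, 0.0]
wrist_force: [0.8, 0.0, -0.3]
opening: 0.296
t 9.53 tcp [476.5 318.9  92.4] jaw -9.5 open 25.3 F [ 0.8  0.  -0.3]
```

View pics/s2.png

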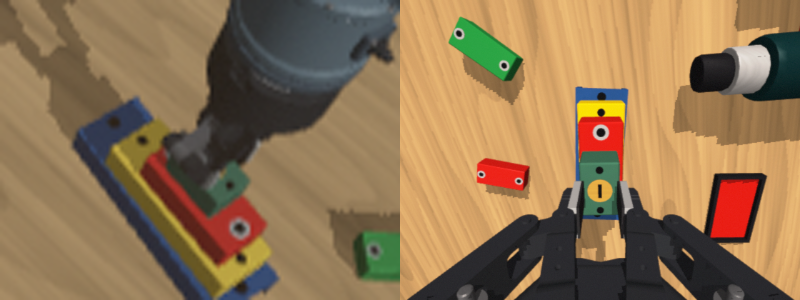

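```bash
python3 -m pendant '[[[0,0,0,0,15],[0,0,0,0,15],[0,0,0,0,0],[0,0,0,0,0],[0,0,0,0,0]]]'; python3 - <<'E'
from h import *
o=state(); c=cam('scene'); Rt=rot(o['eef_rot']); p=np.array(o['eef_pos'])
x0,y0=px(c,p).astype(int)-[60,55]
t=cv2.resize(c['img'][y0:y0+90,x0:x0+120],(400,300),interpolation=cv2.INTER_CUBIC)
c=cam('wrist'); t2=cv2.resize(c['img'][140:380,120:440],(400,300))
cv2.imwrite('pics/s3.png',cv2.cvtColor(np.hstack([t,t2]),cv2.COLOR_RGB2BGR))
E
```

```text
time_s: 10.25
eef_pos: [0.4765, 0.3189, 0.0924]
eef_rot: [-0.0, 0.763, 0.646, 0.0]
wrist_force: [0.0, 0.4, 0.1]
opening: 0.001
t 10.25 tcp [476.5 318.9  92.4] jaw -9.5 open 0.1 F [0.  0.4 0.1]
```

View pics/s3.png

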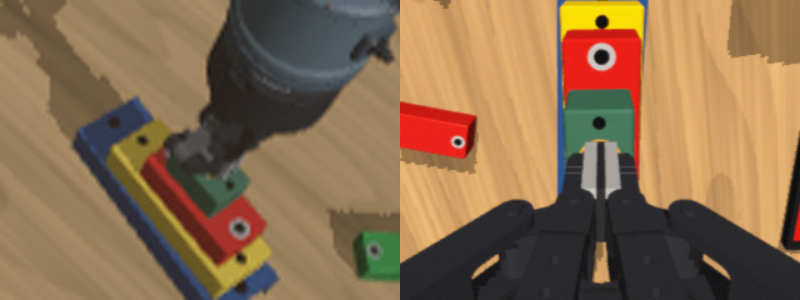

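Pictures 8–9: the fingers shut completely above the latch, so the true tips are well above the reported TCP. I quantify this from the shut tip's pixel (wrist about (281,252)).

```bash
python3 - <<'E'
from h import *
o=state(); print(ctrl.tcp_to_grasp, [a for a in dir(ctrl) if a[0]!='_'], o['q'])
c=cam('wrist'); Rt=rot(o['eef_rot']); p=np.array(o['eef_pos'])
print('cam in tool', (Rt.T@(c['o']-p)).round(4), 'zaxis',(Rt.T@c['R'][:,2]).round(3))
for z in (0,-.01,-.02,-.03,-.04,-.05): print(z,px(c,p+Rt@[.011,0,z]).round(),px(c,p+Rt@[-.011,0,z]).round())
E
```

```text
t 10.35 tcp [476.5 318.9  92.4] jaw -9.5 open 0.2 F [-0.7 -0.8 -0.4]
0.0187 ['MotionError', 'tcp_to_grasp'] [3.82944262e-01 2.92164472e-01 1.69858167e+00 2.14076189e-05
 1.15086275e+00 5.48397201e-01]
cam in tool [ 0.0833  0.0015 -0.177 ] zaxis [-0.319  0.     0.948]
0 [278. 227.] [278. 258.]
-0.01 [278. 233.] [278. 265.]
-0.02 [278. 240.] [278. 273.]
-0.03 [277. 248.] [278. 282.]
-0.04 [277. 256.] [277. 293.]
-0.05 [277. 266.] [277. 304.]
```

```bash
python3 -m pendant '[[[0,0,10,0,60],[0,0,0,0,60],[0,0,0,0,60],[0,0,0,0,60],[0,0,-18,0,60],[0,0,-18,0,60],[0,0,0,0,60]]]'; python3 -m pendant '[[[0,0,0,0,40],[0,0,0,0,25],[0,0,0,0,25],[0,0,0,0,25],[0,0,0,0,25]]]'; python3 - <<'E'
from h import *
state()
c=cam('scene'); p=np.array([.477,.319,.1])
x0,y0=px(c,p).astype(int)-[60,55]
t=cv2.resize(c['img'][y0:y0+90,x0:x0+120],(400,300),interpolation=cv2.INTER_CUBIC)
c=cam('wrist'); t2=cv2.resize(c['img'][140:380,120:440],(400,300))
cv2.imwrite('pics/s4.png',cv2.cvtColor(np.hstack([t,t2]),cv2.COLOR_RGB2BGR))
E
```

```text
time_s: 11.28
eef_pos: [0.4743, 0.318, 0.0633]
eef_rot: [-0.001, 0.763, 0.646, -0.003]
wrist_force: [-0.8, 0.4, 0.0]
opening: 0.704
time_s: 11.9
eef_pos: [0.4769, 0.3192, 0.0669]
eef_rot: [0.0, 0.763, 0.646, 0.001]
wrist_force: [-0.3, 0.9, 3.3]
opening: 0.359
t 11.9 tcp [476.9 319.2  66.9] jaw -9.5 open 30.7 F [-0.3  0.9  3.3]
```

View pics/s4.png

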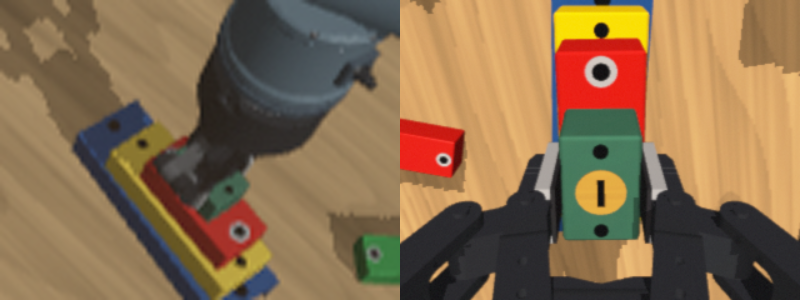

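Picture 10: the latch is gripped (30.7 mm) and centred on the brass cylinder. The effective TCP for a grasp is about 24 mm below the part's underside. Lift and carry to green.

```bash
python3 -m pendant '[[[0,0,10,0,25],[0,0,30,0,25],[0,0,30,0,25],[0,-35,0,0,25],[-1,-45,0,-1,25],[-1,-45,0,-1,25],[-1,-45,0,-1,25],[-1,-45,0,-1,25]]]'; python3 -m pendant '[[[-1,-50,0,0,25],[-1,-50,0,0,25],[-1,-50,0,0,25],[-1,-50,0,0,25],[-1,-50,0,0,25],[0,-50,0,0,25],[0,-50,0,0,25],[0,-40,0,0,25]]]'; python3 -m pendant '[[[0,-20,0,0,25],[0,0,0,0,25]]]';  python3 - <<'E'
from h import *
state()
for n in ['top','wrist']:
  c=cam(n); save(c,n+'_g.png'); print(n,'tray',blob(c,'green',(.469,-.3065),.004,.05))
c=cam('wrist')
cv2.imwrite('pics/s5.png',cv2.cvtColor(c['img'],cv2.COLOR_RGB2BGR))
E
```

```text
time_s: 13.0
eef_pos: [0.4719, 0.1026, 0.1365]
eef_rot: [-0.0, 0.785, 0.619, -0.0]
wrist_force: [0.5, 0.3, -1.5]
opening: 0.362
time_s: 14.0
eef_pos: [0.4668, -0.2879, 0.1364]
eef_rot: [-0.0, 0.786, 0.619, -0.0]
wrist_force: [-0.0, 1.0, -3.1]
opening: 0.355
time_s: 14.25
eef_pos: [0.4671, -0.3066, 0.1362]
eef_rot: [-0.0, 0.786, 0.619, 0.0]
wrist_force: [0.2, 0.4, -2.5]
opening: 0.36
t 14.25 tcp [ 467.1 -306.6  136.2] jaw -13.6 open 30.7 F [ 0.2  0.4 -2.5]
top tray {'xy': (490.0, -285.3), 'size': (14.5, 6.0), 'long_deg': -44.4, 'n': 13}
wrist tray {'xy': (468.9, -307.3), 'size': (62.9, 49.9), 'long_deg': 76.5, 'n': 2608}
```

View pics/s5.png

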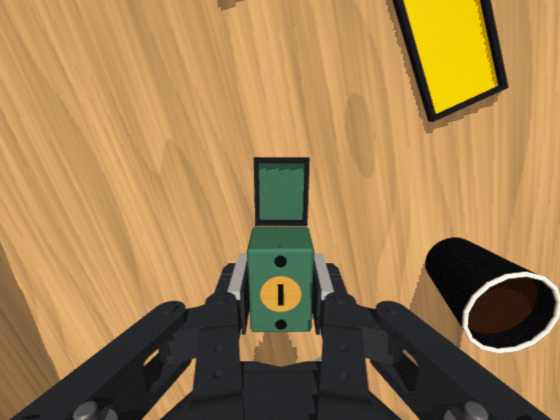

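Picture 11: latch held at (280,294), tray at (282,191). The cup is well to the right at (490,300). I refine with the held latch's own pixel.

```bash
python3 - <<'E'
from h import *
o=state(); c=cam('wrist')
for z in (.186,.190): print(z,ray(c,280.5,294,z).round(4))
print(blob(c,'green',(.469,-.3065),.004,.05)); 
E
python3 -m pendant '[[[2,0,-40,0,25],[0,0,-40,0,25],[0,0,-40,0,25],[0,0,-20,0,25],[0,0,-10,0,25],[0,0,0,0,25]]]'; python3 - <<'E'
from h import *
o=state(); c=cam('wrist'); save(c,'s6.png')
E
```

```text
t 14.4 tcp [ 467.4 -304.5  136.1] jaw -13.4 open 30.8 F [ 0.1  0.1 -1.6]
0.186 [ 0.4678 -0.3097  0.186 ]
0.19 [ 0.4685 -0.307   0.19  ]
{'xy': (468.9, -307.1), 'size': (64.1, 49.9), 'long_deg': 76.6, 'n': 2613}
time_s: 15.2
eef_pos: [0.4696, -0.3053, -0.0137]
eef_rot: [-0.0, 0.785, 0.62, -0.0]
wrist_force: [0.4, 0.1, -0.9]
opening: 0.359
t 15.2 tcp [ 469.6 -305.3  -13.7] jaw -13.4 open 30.7 F [ 0.4  0.1 -0.9]
```

View pics/s6.png

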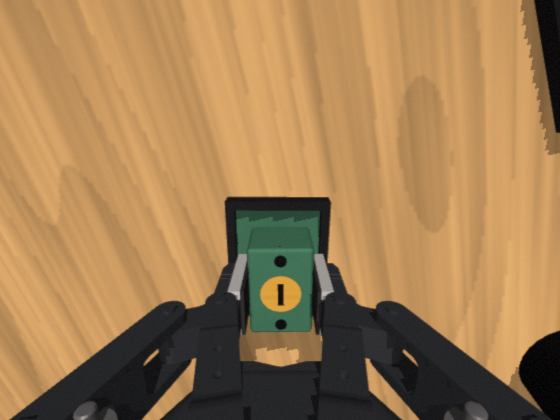

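Picture 12: the latch hangs centred over the tray (columns 248–313 inside 226–330), just above the rim. I lower in small steps watching the force.

```bash
python3 -m pendant '[[[0,0,-2,0,25],[0,0,-2,0,25],[0,0,0,0,25]]]'; python3 -m pendant '[[[0,0,-1,0,25],[0,0,-1,0,25],[0,0,0,0,25]]]';  python3 -m pendant '[[[0,0,-1,0,25],[0,0,0,0,25]]]'
```

```text
time_s: 15.62
eef_pos: [0.4695, -0.3062, -0.0174]
eef_rot: [0.0, 0.785, 0.619, 0.0]
wrist_force: [-0.6, 0.1, -2.0]
opening: 0.359
time_s: 16.0
eef_pos: [0.4695, -0.3062, -0.019]
eef_rot: [0.0, 0.785, 0.619, -0.0]
wrist_force: [-2.4, 2.4, 4.3]
opening: 0.357
time_s: 16.25
eef_pos: [0.4695, -0.3062, -0.0191]
eef_rot: [-0.0, 0.785, 0.619, -0.0]
wrist_force: [-5.3, 5.0, 13.6]
opening: 0.36
```

```bash
python3 -m pendant '[[[0,0,1,0,25],[0,0,0,0,40],[0,0,0,0,55],[0,0,0,0,55],[0,0,30,0,60],[0,0,60,0,60],[0,0,60,0,60],[0,0,60,0,60]]]'; python3 - <<'E'
from h import *
o=state(); c=cam('wrist'); save(c,'s7.png'); print(blob(c,'green',(.469,-.3065),.034,.05))
E
```

```text
time_s: 17.25
eef_pos: [0.4693, -0.3059, 0.1922]
eef_rot: [0.0, 0.785, 0.619, 0.0]
wrist_force: [1.6, -0.6, -0.4]
opening: 0.703
t 17.25 tcp [ 469.3 -305.9  192.2] jaw -13.5 open 60.0 F [ 1.6 -0.6 -0.4]
{'xy': (470.5, -301.5), 'size': (61.8, 46.1), 'long_deg': 76.5, 'n': 1714}
```

View pics/s7.png

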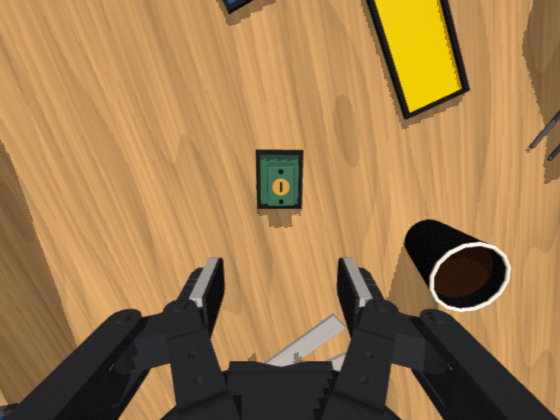

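Picture 13: the latch lies in the green tray (brass at (281,187), tray centre about (280,179)). Back to the pile, measuring again without the latch.

```bash
python3 -m pendant '[[[0,40,0,0,65],[1,50,0,0,65],[1,50,0,1,65],[1,50,0,1,65],[1,50,0,1,65],[1,50,0,1,65],[1,50,0,0,65],[1,50,0,0,65]]]' >/dev/null; python3 -m pendant '[[[1,50,0,0,65],[1,50,0,0,65],[0,50,0,0,65],[0,50,0,0,65],[0,40,0,0,65],[0,0,0,0,65]]]'; cat > m.py <<'E'
import sys
from h import *
k,z,x,y,r=sys.argv[1],*map(float,sys.argv[2:6]); o=state(); c=cam('wrist'); b=blob(c,k,(x,y),z,r); print(b)
d=np.array([*b['xy'],0])/1000-np.array([*o['eef_pos'][:2],0]); print('rel tool mm',(1000*d).round(1),'tool frame',(1000*rot(o['eef_rot']).T@d).round(1))
m=cv2.inRange(cv2.cvtColor(c['img'],cv2.COLOR_RGB2HSV),*HSV[k]); 
h=spotter.tip_of('wrist',{'green':'latch','red':'guide','yellow':'packer','blue':'channel'}[k])
print([(w(c,i['at']).round(3).tolist(),round(i['confidence'],2)) for i in h])
E
python3 m.py red .09 .478 .322 .06
python3 - <<'E'
from h import *
c=cam('wrist'); print(blob(c,'yellow',(.477,.317),.06,.09)); print(blob(c,'blue',(.474,.307),.03,.12))
E
```

```text
time_s: 19.05
eef_pos: [0.4778, 0.3263, 0.1898]
eef_rot: [-0.0, 0.762, 0.648, -0.0]
wrist_force: [0.2, 0.9, -0.3]
opening: 0.76
t 19.05 tcp [477.8 326.3 189.8] jaw -9.3 open 64.9 F [ 0.2  0.9 -0.3]
{'xy': (479.8, 325.6), 'size': (88.1, 38.0), 'long_deg': 81.8, 'n': 2996}
rel tool mm [ 2.  -0.7  0. ] tool frame [-0.4  2.1 -0. ]
[([0.345, 0.302, -0.002], 0.9), ([0.372, 0.448, -0.0], 0.79), ([0.478, 0.323, 0.062], 0.77), ([0.654, 0.191, 0.003], 0.45)]
{'xy': (483.6, 346.7), 'size': (67.8, 47.2), 'long_deg': 80.6, 'n': 756}
{'xy': (471.6, 294.1), 'size': (142.1, 55.8), 'long_deg': 78.4, 'n': 706}
```

```bash
python3 -m pendant '[[[1,-2,-50,-1,65],[0,0,-50,0,65],[0,0,-30,0,65],[0,0,-15,0,65],[0,0,-7,0,65],[0,0,0,0,65]]]'; python3 -m pendant '[[[0,0,0,0,50],[0,0,0,0,33],[0,0,0,0,33],[0,0,0,0,33],[0,0,0,0,33]]]'
```

```text
time_s: 19.95
eef_pos: [0.4802, 0.3218, 0.0391]
eef_rot: [0.0, 0.769, 0.639, 0.0]
wrist_force: [0.0, -0.5, 0.3]
opening: 0.761
time_s: 20.58
eef_pos: [0.4808, 0.3225, 0.04]
eef_rot: [0.0, 0.769, 0.64, 0.001]
wrist_force: [0.6, -0.2, 6.7]
opening: 0.449
```

```bash
python3 -m pendant '[[[0,0,10,0,33],[0,0,30,0,33],[0,0,40,0,33],[42,-34,0,0,33],[43,-34,0,1,33],[43,-34,0,1,33],[43,-34,0,0,33],[0,0,0,0,33]]]'; python3 - <<'E'
from h import *
o=state(); c=cam('wrist'); save(c,'s8.png'); print('tray+',blob(c,'red',(.652,.189),.004,.06))
dz=o['eef_pos'][2]-.040+.09
print('held', dz, blob(c,'red',np.array(o['eef_pos'])[:2],dz,.055), 'tool px',px(c,[*o['eef_pos'][:2],dz]))
print('yellow left',blob(c,'yellow',(.477,.317),.06,.09),'blue',blob(c,'blue',(.474,.307),.03,.12))
E
```

```text
time_s: 21.58
eef_pos: [0.6531, 0.1825, 0.1185]
eef_rot: [0.001, 0.759, 0.651, 0.0]
wrist_force: [-0.0, 0.7, -0.9]
opening: 0.453
t 21.57 tcp [653.1 182.5 118.5] jaw -8.7 open 38.7 F [-0.   0.7 -0.9]
tray+ {'xy': (653.9, 184.2), 'size': (110.2, 89.7), 'long_deg': 81.2, 'n': 6240}
held 0.16846769687857396 {'xy': (655.5, 188.8), 'size': (96.5, 39.4), 'long_deg': 82.2, 'n': 12265} tool px [277.26001131 285.64394861]
yellow left {'xy': (486.0, 307.8), 'size': (111.1, 65.3), 'long_deg': 80.5, 'n': 11537} blue {'xy': (481.0, 297.8), 'size': (153.5, 72.9), 'long_deg': 78.2, 'n': 5561}
```

View pics/s8.png

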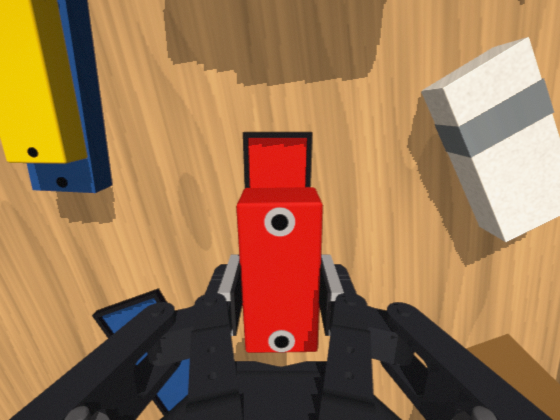

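Picture 14: the guide is held straight, bushes at (280,222) and (281,342), with the tray behind it at columns 244–312. I get the along-length offset from the bush pixels.

```bash
python3 - <<'E'
from h import *
o=state(); c=cam('wrist')
for z in (.164,.1685):
  a,b=ray(c,280,221,z),ray(c,281,341,z); print(z,(a+b)/2,np.linalg.norm(a-b))
  e=ray(c,280,203,z);f=ray(c,281,351,z); print('ends',(e+f)/2,np.linalg.norm(e-f))
print('tray far rim top', ray(c,278,132,.010), 'expected', 189.1+56)
E
```

```text
t 21.62 tcp [651.2 184.3 118.1] jaw -8.6 open 38.5 F [-0.2  0.6 -1.1]
0.164 [0.65252191 0.18141708 0.164     ] 0.07102492910407006
ends [0.65267777 0.18241234 0.164     ] 0.08697731201745193
0.1685 [0.65296314 0.18433438 0.1685    ] 0.06858681573198916
ends [0.65311365 0.18529548 0.1685    ] 0.08399159207133723
tray far rim top [0.66013442 0.24666633 0.01      ] expected 245.1
```

```bash
python3 -m pendant '[[[0,6,-45,0,33],[0,0,-45,0,33],[0,0,-20,0,33],[0,0,-8,0,33],[0,0,-4,0,33],[0,0,0,0,33]]]';python3 -m pendant '[[[0,0,-2,0,33],[0,0,-2,0,33],[0,0,0,0,33]]]'; python3 -m pendant '[[[0,0,-2,0,33],[0,0,0,0,33]]]'; python3 - <<'E'
from h import *
state(); c=cam('wrist'); save(c,'s9.png')
E
```

```text
time_s: 22.42
eef_pos: [0.6515, 0.1921, -0.0021]
eef_rot: [0.001, 0.757, 0.653, 0.001]
wrist_force: [-0.2, 0.1, -0.9]
opening: 0.449
time_s: 22.8
eef_pos: [0.6504, 0.1919, -0.0076]
eef_rot: [-0.0, 0.757, 0.653, -0.0]
wrist_force: [0.3, -0.0, -1.6]
opening: 0.454
time_s: 23.05
eef_pos: [0.6502, 0.1919, -0.0099]
eef_rot: [-0.0, 0.757, 0.653, -0.0]
wrist_force: [0.4, 0.1, -0.8]
opening: 0.447
t 23.05 tcp [650.2 191.9  -9.9] jaw -8.5 open 38.2 F [ 0.4  0.1 -0.8]
```

```bash
python3 -m pendant '[[[1,-2,0,0,33],[0,0,-2,0,33],[0,0,0,0,33]]]';python3 -m pendant '[[[0,0,-2,0,33],[0,0,0,0,33]]]';python3 -m pendant '[[[0,0,-1,0,33],[0,0,0,0,33]]]';python3 -m pendant '[[[0,0,-1,0,33],[0,0,0,0,33]]]'
```

```text
time_s: 23.48
eef_pos: [0.6513, 0.1898, -0.0119]
eef_rot: [-0.0, 0.757, 0.653, -0.0]
wrist_force: [-0.2, -0.4, -1.4]
opening: 0.451
time_s: 23.72
eef_pos: [0.6513, 0.1899, -0.0138]
eef_rot: [-0.0, 0.757, 0.653, -0.0]
wrist_force: [0.1, 0.8, -1.2]
opening: 0.451
time_s: 23.98
eef_pos: [0.6514, 0.19, -0.0147]
eef_rot: [-0.0, 0.757, 0.653, -0.0]
wrist_force: [-0.9, -0.4, -1.0]
opening: 0.453
time_s: 24.22
eef_pos: [0.6514, 0.1899, -0.0157]
eef_rot: [-0.0, 0.757, 0.653, -0.0]
wrist_force: [-0.1, 0.3, -1.2]
opening: 0.452
```

```bash
python3 -m pendant '[[[0,0,-1,0,33],[0,0,0,0,33]]]';python3 -m pendant '[[[0,0,-1,0,33],[0,0,0,0,33]]]';python3 - <<'E'
from h import *
state(); c=cam('wrist'); save(c,'s9.png')
E
```

```text
time_s: 24.48
eef_pos: [0.6516, 0.1899, -0.0159]
eef_rot: [0.0, 0.757, 0.653, -0.0]
wrist_force: [-3.5, -0.0, 5.5]
opening: 0.452
time_s: 24.72
eef_pos: [0.6515, 0.19, -0.016]
eef_rot: [0.0, 0.757, 0.653, -0.0]
wrist_force: [-7.3, -1.8, 11.6]
opening: 0.447
t 24.73 tcp [651.5 190.  -16. ] jaw -8.5 open 38.2 F [-7.3 -1.8 11.6]
```

Contact at the predicted height (TCP −16 means the underside is at 4 mm). Release, rise and measure.

```bash
python3 -m pendant '[[[0,0,1,0,33],[0,0,0,0,50],[0,0,0,0,60],[0,0,0,0,60],[0,0,30,0,70],[0,0,60,0,70],[0,0,60,0,70],[0,0,50,0,70]]]'; python3 - <<'E'
from h import *
o=state(); c=cam('wrist'); save(c,'s10.png'); print('guide top',blob(c,'red',(.652,.189),.034,.045))
print('all',blob(c,'red',(.652,.189),.004,.08))
t=spotter.tip_of('wrist','guide'); print([(w(c,i['at']).round(3).tolist(),round(i['confidence'],2)) for i in t])
t=spotter.tip_of('wrist','tray_red'); print([(w(c,i['at']).round(3).tolist(),round(i['confidence'],2)) for i in t])
a=cv2.imread('pics/s10.png'); 
u,v=px(c,[.652,.189,.02]).astype(int); cv2.imwrite('pics/s10c.png',cv2.resize(a[v-60:v+60,u-80:u+80],(640,480)))
E
```

```text
time_s: 25.78
eef_pos: [0.6519, 0.19, 0.1861]
eef_rot: [0.001, 0.757, 0.653, 0.001]
wrist_force: [0.7, 0.2, -0.5]
opening: 0.815
t 25.77 tcp [651.9 190.  186.1] jaw -8.5 open 69.6 F [ 0.7  0.2 -0.5]
guide top {'xy': (652.9, 190.8), 'size': (86.0, 52.5), 'long_deg': 81.1, 'n': 2958}
all {'xy': (652.5, 188.1), 'size': (103.4, 57.3), 'long_deg': 81.1, 'n': 3497}
[([0.653, 0.191, 0.005], 0.95), ([0.344, 0.302, -0.002], 0.65)]
[]
```

View pics/s10c.png

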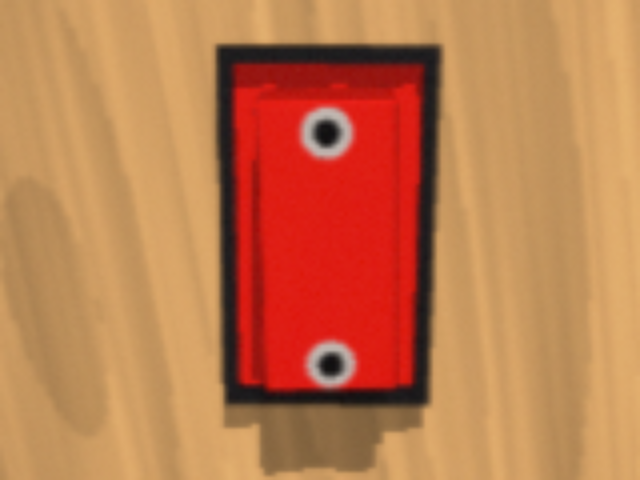

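Picture 15: the guide sits inside the red tray, level and centred, with bushes at (327,133) and (330,363) within the rim (220–440, 45–405). Now the packer.

```bash
python3 -m pendant '[[[-43,32,0,-1,72],[-43,32,0,0,72],[-43,32,0,0,72],[-44,32,0,0,72],[0,0,0,0,72]]]'; python3 m.py yellow .06 .478 .317 .08;  python3 m.py blue .03 .474 .307 .12
```

```text
time_s: 26.55
eef_pos: [0.4745, 0.3197, 0.1815]
eef_rot: [-0.001, 0.762, 0.648, -0.002]
wrist_force: [0.1, 0.0, 0.6]
opening: 0.843
t 26.55 tcp [474.5 319.7 181.5] jaw -9.2 open 72.0 F [0.1 0.  0.6]
{'xy': (478.8, 317.8), 'size': (126.1, 47.8), 'long_deg': 80.6, 'n': 5209}
rel tool mm [ 4.3 -1.9  0. ] tool frame [-1.1  4.6 -0. ]
[([0.478, 0.315, 0.033], 0.8)]
t 26.65 tcp [477.8 317.9 182.2] jaw -9.4 open 72.3 F [ 0.1  0.3 -0.4]
{'xy': (471.2, 290.7), 'size': (135.3, 54.8), 'long_deg': 78.9, 'n': 744}
rel tool mm [ -6.6 -27.2   0. ] tool frame [-27.9  -2.1   0. ]
[]
```

```bash
python3 -m pendant '[[[1,0,-55,0,72],[0,0,-55,0,72],[0,0,-35,0,72],[0,0,-17,0,72],[0,0,-10,0,72],[0,0,0,0,72]]]'; python3 -m pendant '[[[0,0,0,0,55],[0,0,0,0,40],[0,0,0,0,40],[0,0,0,0,40],[0,0,0,0,40]]]'
```

```text
time_s: 27.5
eef_pos: [0.4801, 0.3179, 0.0117]
eef_rot: [0.0, 0.763, 0.646, 0.0]
wrist_force: [0.5, 0.2, -0.3]
opening: 0.845
time_s: 28.12
eef_pos: [0.4808, 0.3186, 0.0133]
eef_rot: [0.0, 0.763, 0.646, 0.002]
wrist_force: [-1.8, -0.9, 6.0]
opening: 0.542
```

Gripped, but the overlap may be shallow, so I regrip 8 mm lower.

```bash
python3 -m pendant '[[[0,0,0,0,60],[0,0,0,0,60],[0,0,-8,0,60],[0,0,0,0,55],[0,0,0,0,40],[0,0,0,0,40],[0,0,0,0,40],[0,0,0,0,40]]]'; python3 -m pendant '[[[0,0,10,0,40],[0,0,30,0,40],[0,0,40,0,40],[0,0,0,0,40]]]'; python3 - <<'E'
from h import *
o=state(); c=cam('wrist'); z=.06+o['eef_pos'][2]-.0045
for d in (-.004,0): print(z+d,blob(c,'yellow',np.array(o['eef_pos'])[:2],z+d,.075))
E
```

```text
time_s: 29.12
eef_pos: [0.4792, 0.3179, 0.0032]
eef_rot: [-0.0, 0.763, 0.646, -0.0]
wrist_force: [0.3, -0.4, -2.5]
opening: 0.548
time_s: 29.62
eef_pos: [0.4826, 0.3193, 0.0879]
eef_rot: [0.001, 0.763, 0.646, 0.004]
wrist_force: [0.6, -0.1, -2.0]
opening: 0.546
t 29.62 tcp [482.6 319.3  87.9] jaw -9.5 open 46.7 F [ 0.6 -0.1 -2. ]
0.13940389523027957 {'xy': (484.8, 326.1), 'size': (114.2, 50.0), 'long_deg': 80.4, 'n': 21039}
0.14340389523027958 {'xy': (485.2, 328.5), 'size': (110.6, 48.4), 'long_deg': 80.4, 'n': 21039}
```

```bash
python3 -m pendant '[[[12,-30,0,2,40],[16,-48,0,2,40],[16,-48,0,2,40],[16,-48,0,2,40],[16,-48,0,2,40],[16,-48,0,2,40],[16,-48,0,2,40],[16,-48,0,2,40]]]'; python3 -m pendant '[[[16,-48,0,2,40],[16,-48,0,2,40],[16,-48,0,1,40],[0,0,0,0,40],[0,0,0,0,40]]]'; python3 - <<'E'
from h import *
o=state(); c=cam('wrist'); save(c,'s11.png'); print(w)
h=cv2.cvtColor(c['img'],cv2.COLOR_RGB2HSV); m=cv2.inRange(h,*HSV['yellow'])
for r in range(0,420,15):
    u=np.nonzero(m[r])[0]
    if len(u): print(r,u.min(),u.max(),len(u))
for z in (-.004,.004,.01): print('tray far end px',px(c,[*(np.array([.6518,-.1886])+.071*np.array([-np.cos(np.radians(78.3)),np.sin(np.radians(78.3))])),z]))
E
```

```text
time_s: 30.68
eef_pos: [0.6026, -0.0494, 0.0817]
eef_rot: [-0.001, 0.665, 0.747, -0.001]
wrist_force: [0.3, 0.1, -2.1]
opening: 0.548
time_s: 31.3
eef_pos: [0.6501, -0.1914, 0.0815]
eef_rot: [-0.002, 0.633, 0.774, -0.0]
wrist_force: [-1.1, 1.1, -1.8]
opening: 0.545
t 31.3 tcp [ 650.1 -191.4   81.5] jaw 11.5 open 46.5 F [-1.1  1.1 -1.8]
<function w at 0x7f81683b8d60>
135 243 319 77
150 243 318 76
165 226 334 109
180 224 337 105
195 225 336 101
210 225 335 111
225 227 334 108
240 228 333 106
255 228 332 105
270 229 331 103
285 231 329 99
300 232 328 97
315 232 328 97
330 233 327 95
345 234 326 93
360 235 325 91
tray far end px [280.47696457 120.92356474]
tray far end px [280.46421989 121.26418489]
tray far end px [280.4541296  121.53386267]
```

```bash
python3 -m pendant '[[[1,2,-40,0,40],[0,0,-30,0,40],[0,0,-15,0,40],[0,0,-8,0,40],[0,0,0,0,40],[0,0,0,0,40]]]'; python3 - <<'E'
from h import *
o=state(); c=cam('wrist'); save(c,'s11.png')
h=cv2.cvtColor(c['img'],cv2.COLOR_RGB2HSV); m=cv2.inRange(h,*HSV['yellow'])
for r in range(80,260,8):
    u=np.nonzero(m[r])[0]
    if len(u): print(r,u.min(),u.max(),len(u),end='; ')
E
```

```text
time_s: 32.1
eef_pos: [0.6535, -0.1905, -0.0082]
eef_rot: [0.001, 0.633, 0.775, 0.0]
wrist_force: [-0.5, -0.4, -1.1]
opening: 0.546
t 32.1 tcp [ 653.5 -190.5   -8.2] jaw 11.5 open 46.6 F [-0.5 -0.4 -1.1]
128 216 333 118; 136 216 333 118; 144 216 333 118; 152 217 332 116; 160 217 332 116; 168 218 337 120; 176 218 337 120; 184 219 337 103; 192 220 336 102; 200 220 336 117; 208 221 335 115; 216 221 335 115; 224 222 334 113; 232 223 334 112; 240 223 333 111; 248 224 333 110; 256 228 332 105;
```

```bash
python3 -m pendant '[[[-2.5,1,-4,0,40],[0,0,-3,0,40],[0,0,-2,0,40],[0,0,0,0,40]]]'; python3 -m pendant '[[[0,0,-2,0,40],[0,0,-1,0,40],[0,0,0,0,40]]]'; python3 -m pendant '[[[0,0,-1,0,40],[0,0,0,0,40]]]'
```

```text
time_s: 32.65
eef_pos: [0.6497, -0.189, -0.019]
eef_rot: [-0.0, 0.633, 0.774, -0.0]
wrist_force: [-0.3, 0.5, -0.7]
opening: 0.546
time_s: 33.02
eef_pos: [0.6499, -0.189, -0.0217]
eef_rot: [-0.0, 0.633, 0.775, -0.0]
wrist_force: [0.2, 0.4, -1.1]
opening: 0.545
time_s: 33.28
eef_pos: [0.6499, -0.1891, -0.0227]
eef_rot: [-0.0, 0.633, 0.775, -0.0]
wrist_force: [-0.4, 0.0, -2.1]
opening: 0.55
```

```bash
python3 -m pendant '[[[0,0,-1,0,40],[0,0,0,0,40]]]'; python3 -m pendant '[[[0,0,-1,0,40],[0,0,0,0,40]]]'
```

```text
time_s: 33.52
eef_pos: [0.6501, -0.1891, -0.0229]
eef_rot: [0.0, 0.633, 0.775, -0.0]
wrist_force: [-2.8, 1.3, 4.7]
opening: 0.549
time_s: 33.78
eef_pos: [0.6501, -0.1891, -0.0229]
eef_rot: [-0.0, 0.632, 0.775, -0.0]
wrist_force: [-6.0, 2.7, 11.9]
opening: 0.546
```

```bash
python3 -m pendant '[[[0,0,1,0,40],[0,0,0,0,55],[0,0,0,0,68],[0,0,0,0,68],[0,0,30,0,75],[0,0,60,0,80],[0,0,60,0,80],[0,0,50,0,80]]]'; python3 - <<'E'
from h import *
o=state(); c=cam('wrist'); save(c,'s12.png'); print('all',blob(c,'yellow',(.652,-.189),.004,.11)); 
t=spotter.tip_of('wrist','packer'); print([(w(c,i['at']).round(3).tolist(),round(i['confidence'],2)) for i in t])
h=cv2.cvtColor(c['img'],cv2.COLOR_RGB2HSV); 
for r in (150,180,210): print(r,[(u,h[r,u,2]) for u in range(225,335,2)])
E
python3 -m pendant '[[[-12,35,0,-2,82],[-16,47,0,-2.1,82],[-16,47,0,-2.1,82],[-16,47,0,-2.1,82],[-16,47,0,-2.1,82],[-16,46,0,-2.1,82],[-16,46,0,-2.1,82],[-16,46,0,-2.1,82]]]' >/dev/null; python3 -m pendant '[[[-17,46,0,-2.1,82],[-17,46,0,-2.1,82],[-17,43,0,-2.1,82],[0,0,0,0,82],[0,0,0,0,82]]]' ; python3 m.py blue .03 .4735 .3065 .11
```

```text
time_s: 34.78
eef_pos: [0.6505, -0.1893, 0.1792]
eef_rot: [0.001, 0.633, 0.775, 0.0]
wrist_force: [0.7, -1.1, 0.9]
opening: 0.936
t 34.77 tcp [ 650.5 -189.3  179.2] jaw 11.5 open 80.0 F [ 0.7 -1.1  0.9]
all {'xy': (652.8, -192.2), 'size': (150.1, 65.0), 'long_deg': -78.4, 'n': 6319}
[([0.655, -0.191, 0.005], 0.56)]
150 [(225, np.uint8(206)), (227, np.uint8(215)), (229, np.uint8(208)), (231, np.uint8(212)), (233, np.uint8(210)), (235, np.uint8(207)), (237, np.uint8(216)), (239, np.uint8(218)), (241, np.uint8(208)), (243, np.uint8(201)), (245, np.uint8(140)), (247, np.uint8(124)), (249, np.uint8(39)), (251, np.uint8(26)), (253, np.uint8(126)), (255, np.uint8(180)), (257, np.uint8(177)), (259, np.uint8(232)), (261, np.uint8(244)), (263, np.uint8(244)), (265, np.uint8(244)), (267, np.uint8(244)), (269, np.uint8(244)), (271, np.uint8(244)), (273, np.uint8(244)), (275, np.uint8(245)), (277, np.uint8(244)), (279, np.uint8(245)), (281, np.uint8(245)), (283, np.uint8(244)), (285, np.uint8(244)), (287, np.uint8(244)), (289, np.uint8(244)), (291, np.uint8(244)), (293, np.uint8(244)), (295, np.u
[... 2512 characters left out ...]
t8(194)), (305, np.uint8(151)), (307, np.uint8(28)), (309, np.uint8(80)), (311, np.uint8(204)), (313, np.uint8(200)), (315, np.uint8(199)), (317, np.uint8(204)), (319, np.uint8(202)), (321, np.uint8(202)), (323, np.uint8(201)), (325, np.uint8(200)), (327, np.uint8(198)), (329, np.uint8(194)), (331, np.uint8(194)), (333, np.uint8(193))]
time_s: 36.5
eef_pos: [0.4749, 0.3065, 0.1758]
eef_rot: [0.0, 0.774, 0.633, -0.0]
wrist_force: [-0.3, -0.5, 0.3]
opening: 0.959
t 36.5 tcp [474.9 306.5 175.8] jaw -11.4 open 81.9 F [-0.3 -0.5  0.3]
{'xy': (474.4, 306.8), 'size': (168.5, 56.4), 'long_deg': 78.4, 'n': 7291}
rel tool mm [-0.5  0.3  0. ] tool frame [ 0.2 -0.5  0. ]
[([0.468, 0.309, -0.003], 0.57)]
```

Packer: centred between the rims (part columns 259–302, rims 251–308). The channel has not moved (474,307). Grasp it.

```bash
python3 -m pendant '[[[0,0,-55,0,82],[0,0,-55,0,82],[0,0,-45,0,82],[0,0,-25,0,82],[0,0,-12,0,82],[0,0,-8,0,82],[0,0,0,0,82]]]'; python3 -m pendant '[[[0,0,0,0,65],[0,0,0,0,50],[0,0,0,0,50],[0,0,0,0,50],[0,0,0,0,50]]]'
```

```text
time_s: 37.48
eef_pos: [0.4755, 0.3068, -0.0232]
eef_rot: [0.0, 0.774, 0.633, 0.0]
wrist_force: [0.8, 0.7, 0.1]
opening: 0.961
time_s: 38.1
eef_pos: [0.4755, 0.3074, -0.0222]
eef_rot: [0.0, 0.774, 0.633, 0.001]
wrist_force: [-2.4, -0.5, 5.2]
opening: 0.665
```

```bash
python3 -m pendant '[[[0,0,8,0,50],[0,0,25,0,50],[0,0,40,0,50],[0,-30,0,3,50],[0,-42,0,3,50],[0,-42,0,3,50],[0,-42,0,3,50],[1,-42,0,3,50]]]';python3 -m pendant '[[[1,-42,0,3,50],[1,-42,0,3,50],[0,-39,0,3,50],[0,0,0,0,50],[0,0,0,0,50]]]'; python3 - <<'E'
from h import *
o=state(); c=cam('wrist'); save(c,'s13.png')
h=cv2.cvtColor(c['img'],cv2.COLOR_RGB2HSV); m=cv2.inRange(h,*HSV['blue'])
for r in range(60,300,12):
    u=np.nonzero(m[r])[0]
    if len(u): print(r,u.min(),u.max(),len(u),end='; ')
E
```

```text
time_s: 39.1
eef_pos: [0.4754, 0.1077, 0.0494]
eef_rot: [-0.0, 0.684, 0.729, -0.0]
wrist_force: [0.6, 0.0, -5.8]
opening: 0.661
time_s: 39.72
eef_pos: [0.4775, -0.0138, 0.0493]
eef_rot: [-0.0, 0.626, 0.78, 0.0]
wrist_force: [0.1, 0.3, -5.4]
opening: 0.661
t 39.73 tcp [477.5 -13.8  49.3] jaw 12.5 open 56.4 F [ 0.1  0.3 -5.4]
96 226 331 106; 108 209 352 144; 120 210 351 128; 132 211 350 118; 144 212 349 138; 156 212 348 137; 168 213 347 135; 180 214 346 133; 192 215 345 131; 204 216 344 129; 216 217 344 128; 228 218 343 126; 240 219 342 124; 252 219 341 123; 264 220 340 121; 276 221 339 119; 288 222 338 117;
```

```bash
python3 -m pendant '[[[0,0,-25,0,50],[0,0,-20,0,50],[0,0,-9,0,50],[0,0,-5,0,50],[0,0,0,0,50]]]'; python3 - <<'E'
from h import *
o=state(); c=cam('wrist')
h=cv2.cvtColor(c['img'],cv2.COLOR_RGB2HSV); m=cv2.inRange(h,*HSV['blue'])
for r in range(60,240,8):
    u=np.nonzero(m[r])[0]
    if len(u): print(r,u.min(),u.max(),len(u),end='; ')
E
```

```text
time_s: 40.4
eef_pos: [0.4782, -0.0138, -0.0094]
eef_rot: [0.0, 0.626, 0.78, 0.0]
wrist_force: [0.2, 0.3, -5.1]
opening: 0.662
t 40.4 tcp [478.2 -13.8  -9.4] jaw 12.5 open 56.5 F [ 0.2  0.3 -5.1]
92 205 349 145; 100 205 348 144; 108 206 353 148; 116 207 352 146; 124 207 352 126; 132 208 351 122; 140 208 350 131; 148 209 350 142; 156 210 349 140; 164 211 349 139; 172 211 348 138; 180 212 347 136; 188 212 347 136; 196 213 346 134; 204 214 346 133; 212 214 345 132; 220 215 344 130; 228 215 344 130; 236 216 343 128;
```

```bash
python3 -m pendant '[[[-1,0,-3,0,50],[0,0,-3,0,50],[0,0,-1,0,50],[0,0,0,0,50]]]'; python3 -m pendant '[[[0,0,-1,0,50],[0,0,0,0,50]]]'; python3 -m pendant '[[[0,0,-1,0,50],[0,0,0,0,50]]]';python3 -m pendant '[[[0,0,-1,0,50],[0,0,0,0,50]]]'
```

```text
time_s: 40.95
eef_pos: [0.4769, -0.0141, -0.0167]
eef_rot: [-0.0, 0.626, 0.78, -0.0]
wrist_force: [-0.4, -0.2, -5.5]
opening: 0.667
time_s: 41.2
eef_pos: [0.4769, -0.0141, -0.0177]
eef_rot: [-0.0, 0.626, 0.78, -0.0]
wrist_force: [-0.3, -0.2, -4.9]
opening: 0.659
time_s: 41.45
eef_pos: [0.4771, -0.0141, -0.0182]
eef_rot: [0.0, 0.626, 0.78, 0.0]
wrist_force: [-3.5, 0.8, 3.0]
opening: 0.658
time_s: 41.7
eef_pos: [0.4771, -0.0141, -0.0182]
eef_rot: [-0.0, 0.626, 0.78, -0.0]
wrist_force: [-7.8, 0.7, 15.8]
opening: 0.66
```

Contact at the predicted height. Release, rise clear and make a final check.

```bash
python3 -m pendant '[[[0,0,1,0,50],[0,0,0,0,65],[0,0,0,0,78],[0,0,0,0,78],[0,0,30,0,82],[0,0,60,0,82],[0,0,60,0,82],[0,0,50,0,82]]]'; python3 -m pendant '[[[0,0,40,0,82],[0,45,40,0,82],[0,45,0,0,82],[0,45,0,0,82],[0,45,0,0,82],[0,45,0,0,82],[0,0,0,0,82],[0,0,0,0,82]]]'; python3 - <<'E'
from h import *
state()
for n in ('scene','top'):
    c=cam(n); save(c,n+'_end.png')
    for a in ('latch','guide','packer','channel','tray_green','tray_red','tray_yellow','tray_blue','cup','drill'):
        t=spotter.tip_of(n,a); print(n,a,[(w(c,i['at']).round(3).tolist(),round(i['confidence'],2)) for i in t[:3]])
a=cv2.imread('pics/scene_end.png'); b=cv2.imread('pics/top_end.png')
cv2.imwrite('pics/end.png',np.vstack([cv2.resize(b[140:270,200:460],(800,400),interpolation=cv2.INTER_CUBIC),cv2.resize(a[130:330,140:340],(800,200))[:0]]))
E
```

```text
time_s: 42.7
eef_pos: [0.4774, -0.0142, 0.184]
eef_rot: [0.001, 0.626, 0.78, 0.0]
wrist_force: [0.8, -0.8, -0.6]
opening: 0.956
time_s: 43.7
eef_pos: [0.4769, 0.2106, 0.2611]
eef_rot: [0.0, 0.626, 0.78, -0.0]
wrist_force: [-1.0, -0.6, 0.5]
opening: 0.962
t 43.7 tcp [476.9 210.6 261.1] jaw 12.6 open 82.2 F [-1.  -0.6  0.5]
scene latch [([0.465, -0.308, 0.01], 0.54)]
scene guide [([0.652, 0.19, 0.005], 0.95), ([0.344, 0.303, -0.002], 0.87), ([0.368, 0.451, 0.0], 0.78)]
scene packer [([0.647, -0.187, 0.003], 0.7)]
scene channel []
scene tray_green [([0.466, -0.307, 0.005], 0.53), ([0.473, -0.015, 0.001], 0.53)]
scene tray_red [([0.647, 0.19, 0.002], 0.96), ([0.464, -0.304, 0.002], 0.5)]
scene tray_yellow [([0.652, -0.19, 0.001], 0.67)]
scene tray_blue [([0.476, -0.016, 0.002], 0.6)]
scene cup [([0.641, -0.433, 0.006], 0.89)]
scene drill [([0.645, 0.424, -0.001], 0.87)]
top latch []
top guide [([0.65, 0.189, 0.006], 0.66)]
top packer [([0.65, -0.195, 0.004], 0.74)]
top channel [([0.474, -0.015, 0.006], 0.86)]
top tray_green [([0.467, -0.309, 0.004], 0.88)]
top tray_red [([0.469, -0.311, 0.003], 0.74), ([0.644, 0.188, -0.002], 0.59)]
top tray_yellow [([0.641, -0.188, 0.001], 0.71)]
top tray_blue [([0.475, -0.015, 0.0], 0.62)]
top cup [([0.645, -0.432, 0.0], 0.63)]
top drill []
```

View pics/end.png

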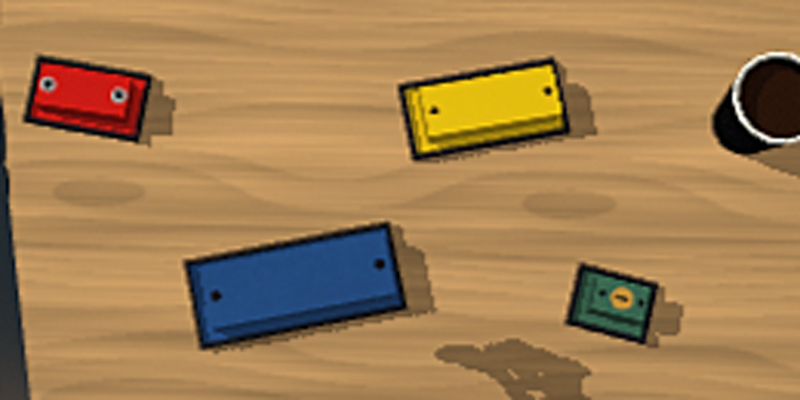

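Picture 16: all four parts lie inside the rims of their own trays, and the cup has not moved. Handing in.

```bash
python3 -c "
from bench import order; print(order.hand_in())"
```

```text
the job is handed in; nothing more can be done
None
```

I took the pile apart from the top down and set all four parts in their trays: latch in green, guide in red, packer in yellow, channel in blue. Each was lowered until it touched the tray floor, then let go. The job is handed in at about 44 s of the 128 s; no verdict is reported.

**Last checks:**
- **Parts:** The final overhead picture shows all four parts flat inside their rims. Each touched down within about 1 mm of the height expected for the tray floor. The networks put the parts within about 7 mm of the tray centres, near their own 4 mm scatter. Allowing for the viewing angle, the latch is also centred.
- **Pile:** Re-measured between picks, the packer and channel stood within about 1 mm of their earlier positions.
- **Bystanders:** The cup and drill read within about 5 mm of where they started. The small red and green look-alikes were not touched.

**What disagreed or failed:**
- **Cameras:** The top and wrist cameras differed by 3–9 mm. I used the wrist camera for both pile and trays so that its error cancelled.
- **Fingertips:** The real fingertips sit about 30 mm behind the reported tool point. My first grasp therefore closed on air above the latch, without moving anything, and I corrected the height for every later grasp.
- **Missed detections:** In the final pictures the networks missed the latch and drill from the top and the channel from the scene camera. Each was found by the other camera.

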